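Lock the tube rotator's axle with its spring clip

ROBOT

A 6-joint arm with a two-finger parallel gripper is mounted at the origin on a cart in front of the work surface, level with it; the furniture and walls round the work are solid. World frame = base frame: x ahead of the robot, y to its left, z up, the work surface at z = 0. Lengths are in mm, angles in rad, forces in N, time in s.
With the tool pointing down it reaches from about 150 to 775 mm from the base axis. Payload 6.1 kg.
Tool frame: the origin (TCP) lies at the centre of the arm's flange, where the gripper is bolted on; the fingertips stand 173 mm ahead of it and the grasp point (between the pads) lies 155 mm ahead of it; z points along the fingers, y is the direction in which the jaws open and shut (so a half turn about z gives the same grasp; the last joint's range is limited). The gripper opens to 85 mm and grips with 20 to 120 N. Pads are 22 mm wide; open, the fingers measure 114 mm over their backs; the gripper's body (76 mm by 85 mm) begins 54 mm behind the grasp point. The pads swing forward as they close: fully open they stand 13 mm farther back than shut.
Start: joints at [-1.22, 0.126, -0.04, 1.405, 0, 1.571], TCP at [180.409, -493.013, 404.695] pointing down, gripper open.
Joint ranges: [-2.72, 2.72], [-0.95, 1.95], [-1.27, 1.35], [-1.78, 2.02], [-1.46, 1.47], [-3.14, 3.14]. Speed limits (rad/s): [2.39, 2.39, 3.01, 3.14, 3.14, 3.14].

INTERFACE

Orientations are given as [roll, pitch, yaw] about the fixed x, y, z axes, in that order (R = Rz(yaw) Ry(pitch) Rx(roll)).
In Python, from station import manip gives the robot as it stands. The module is installed in compiled form; this text tells all that it offers.
- The arm moves only by the shell command python3 -m handwheel 'ROWS' [FORCE]. ROWS is text: rows parted by semicolons, each of 7 numbers parted by spaces: the shift along the world's x, y, z in m, then the turn, a rotation vector about the world's x, y, z in degrees, then the opening, from 0 (shut) to 1 (fully open). In form: tx ty tz wx wy wz gripper; .... A call has 1 to 5 rows; each row is the pose to reach, as a shift and turn from the pose measured when the call began; what a row does not reach only later rows make up. A row lasts 1/10 s, in which the tool goes at most 50 mm and 8.59 degrees, less where a joint would pass 70% of its speed; a pose out of reach is approached as far as the arm can. A call with a gripper value outside its range is refused whole. The fingers move at their own pace and stop on an object; FORCE is the grip in N (left out, the last holds). Time passes only in rows, so rows that repeat a pose let the fingers close. It gives the time, the measured TCP pose, the force and the opening at its end, in the units of the state.
- manip.sense(): the state, without advancing time (a new reading comes with each control period).
- manip.camera(name): name is "scene" or "side" or "wrist"; returns (picture, depth): 384x512x3 uint8, blue, green, red; 384x512 float32, mm along the optical axis (not along the pixel's ray), 0 where there is no reading.
- manip.calibration(name): a dict with "intrinsics" (3x3 intrinsics, pixels), "extrinsics" (4x4, takes a point from camera to world coordinates). Camera axes: x right, y down, z forward; pixel columns grow to the right and rows downward; lengths in mm; the calibration is good to about 2 mm. A picture is of the moment at which its call begins: read the wrist's pose just before it. calibration takes no time and is no camera call; for the wrist camera it gives the pose at the moment of the call.
- manip.hand_in(): hands the job in, once; it reports no verdict.
The state is a dict: "time_s": time; "joint_pos": joint angles; "joint_velocities": joint speeds; "effort": joint torques, N m; "tcp_pos": TCP position; "orientation": TCP orientation; "wrist_force": force on the tool from outside, world axes, zero at the start; "torque": the same for the moment, N m; "finger_gap": finger opening in mm.
Only numpy, scipy, OpenCV 4.12 (cv2) and the standard library are available. Lean on these libraries where they do the work, as an engineer would, in place of code of your own. Each camera call takes 0.05 s, during which the arm holds its last target.

TASK

Take the R-clip with the red grip out of the little aluminium rack and push its straight leg down through the upright cross-hole in the tube rotator's axle pin, with the bow pointing across the pin, until the bow has sprung over the pin and the clip is fully home; then let go. Leave the plain pin with the blue grip in the rack.

Things in the scene. Friction and masses are not known exactly. Their poses are not given: they have to be found in the camera images.
- clip_grip (a point): Centre of the loose R-clip's red grip, z up: block 22x22 mm, 40 tall; below it a collar, 36 across, 4 thick, underside 24 mm below here. A straight 6 mm leg with tapered tip runs down to 76 mm below here. The bow hangs on the +x side. At first the clip hangs upright, collar on a rack plate 62 mm above the table, leg and bow in a slot along x; it lifts straight out (60 mm up). 0.07 kg.
- clip_bow (a joint): How far the R-clip's sprung 5 mm wire bow is spread, rad: 0 relaxed, 0.18 to 0.3 over the pin's widest part, 0.08 to 0.16 once sprung shut below it. The bow lies beside the leg in the clip's xz plane, out to 28 mm from the leg's axis and down to 75 mm below clip_grip, with a knuckle 8 mm from the axis 54 mm below clip_grip and a flare under it.
- pin_hole (a point): Mouth of the cross-hole, on top of the rotator's fixed level steel axle pin (36 mm thick; 90 mm above the table). y: along the pin, free end 27 mm off at -y, blue disc 55 mm off at +y rising 32 mm above here. z up. Hole vertical, through, 16 mm wide, mouth 25 mm. Clip's x goes along this x, either way round, within 10 deg; pushing takes 2-8 N. Home: collar on pin, clip_grip 24 mm above here.
- blue_grip (a point): Centre of the blue grip of the plain straight pin (no bow), a bystander with the same grip and collar as the red clip and an 8 mm leg. It hangs in the rack's other slot, 76 mm from the clip along the clip's y (left or right varies), and stays there.

How it is judged:
By the outcome, as a careful person would: the job done as asked, in the order asked, and still so for the second after the job is handed in, with the robot touching nothing.
It also fails if it takes over 35 s, if anything falls off the work surface, if the arm or the gripper's body presses on something with over 40 N, if the wrist force passes 120 N, or if a joint passes its speed limit or range.

## Working session

There is one attempt and no reset: what is moved stays moved. The work goes in short steps, Python scripts to look and compute and a shell command to move; the robot and the scene stay as the last step left them, time stands still between calls to the robot, and variables do not carry over. Pictures are saved under pics/ and viewed, and the job is handed in when it is done.

```bash
mkdir -p pics
python3 - <<'E'
from station import manip
import cv2
print(manip.sense())
for n in ("scene","side","wrist"):
    c=manip.calibration(n); print(n,c["intrinsics"].round(1).tolist(),c["extrinsics"].round(3).tolist())
    p,d=manip.camera(n); cv2.imwrite(f"pics/{n}0.png",p)
    import numpy as np; np.save(f"pics/{n}0.npy",d); np.save(f"pics/{n}0_ext.npy",c["extrinsics"])
E
```

```text
{'time_s': 0.0, 'joint_pos': array([-1.21997349e+00,  1.26345150e-01, -4.06629195e-02,  1.40538699e+00,
       -5.60877277e-06,  1.57078991e+00]), 'joint_velocities': array([ 0.00038698, -0.0004568 ,  0.00066764, -0.00017454, -0.00037529,
       -0.00185587]), 'effort': array([-1.64703317e-03, -4.35914254e+01,  3.52924526e+01,  1.72280904e-02,
       -1.56876895e-04,  6.46609379e-06]), 'tcp_pos': array([ 180.37408524, -492.87953677,  403.92139088]), 'orientation': array([-3.13999392e+00,  5.59849982e-06,  3.50829271e-01]), 'wrist_force': array([-0.25834609,  0.56022233, -0.07568995]), 'torque': array([ 0.01257423, -0.0022291 ,  0.0325331 ]), 'finger_gap': 85.14647561371032}
scene [[457.1, 0.0, 245.2], [0.0, 457.1, 194.5], [0.0, 0.0, 1.0]] [[0.835, -0.373, 0.403, 185.672], [-0.55, -0.569, 0.612, -421.89], [0.001, -0.733, -0.68, 712.546], [0.0, 0.0, 0.0, 1.0]]
side [[357.2, 0.0, 257.2], [0.0, 357.2, 190.5], [0.0, 0.0, 1.0]] [[-0.984, -0.122, 0.127, 411.716], [-0.174, 0.576, -0.798, 767.422], [0.024, -0.808, -0.589, 595.211], [0.0, 0.0, 0.0, 1.0]]
wrist [[301.2, 0.0, 253.1], [0.0, 301.2, 189.7], [0.0, 0.0, 1.0]] [[0.343, -0.902, -0.261, 247.245], [-0.939, -0.33, -0.095, -467.956], [-0.001, 0.278, -0.961, 373.326], [0.0, 0.0, 0.0, 1.0]]
```

View pics/scene0.png

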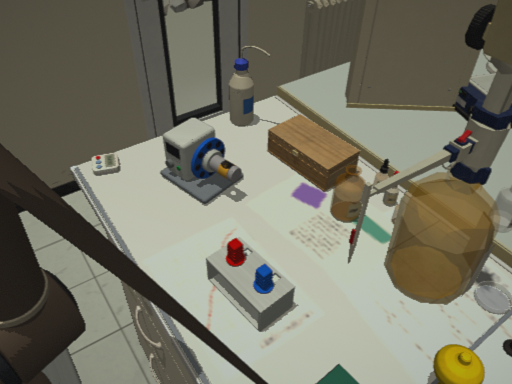

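View pics/side0.png

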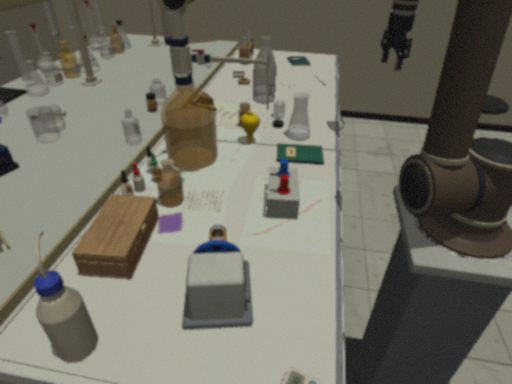

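View pics/wrist0.png

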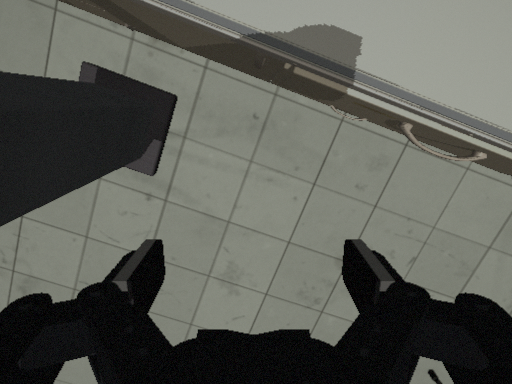

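The scene view shows the red grip at about (235,248) and the blue grip at (264,277) in the rack. The rotator's pin points from the blue disc (208,158) towards (235,172). Next I measure these in 3D.

```bash
cat > h.py <<'E'
from station import manip
import cv2, numpy as np
def look(n,save=None):
    c=manip.calibration(n); p,d=manip.camera(n)
    if save: cv2.imwrite(f"pics/{save}.png",p)
    return p,d,c["intrinsics"],c["extrinsics"]
def pts(mask,d,K,T):
    v,u=np.nonzero((mask>0)&(d>0)); z=d[v,u]
    P=np.stack([(u-K[0,2])/K[0,0]*z,(v-K[1,2])/K[1,1]*z,z],1)
    return P@T[:3,:3].T+T[:3,3],np.stack([u,v],1)
def ray(u,v,zp,K,T):
    r=T[:3,:3]@np.array([(u-K[0,2])/K[0,0],(v-K[1,2])/K[1,1],1.]); o=T[:3,3]
    return o+r*(zp-o[2])/r[2]
def masks(p):
    h=cv2.cvtColor(p,cv2.COLOR_BGR2HSV)
    red=((h[...,0]<8)|(h[...,0]>172))&(h[...,1]>170)&(h[...,2]>70)
    blue=(h[...,0]>100)&(h[...,0]<125)&(h[...,1]>170)&(h[...,2]>70)
    return red.astype(np.uint8),blue.astype(np.uint8)
E
python3 - <<'E'
from h import *
for n in ("scene","side"):
    p=cv2.imread(f"pics/{n}0.png"); d=np.load(f"pics/{n}0.npy"); c=manip.calibration(n);K,T=c["intrinsics"],c["extrinsics"]
    for nm,m in zip("rb",masks(p)):
        k,lab,st,ce=cv2.connectedComponentsWithStats(m)
        for i in range(1,k):
            if st[i,4]<25: continue
            P,uv=pts(lab==i,d,K,T)
            print(n,nm,st[i],ce[i].round(1),"med",np.median(P,0).round(1),"p5",np.percentile(P,5,0).round(1),"p95",np.percentile(P,95,0).round(1))
    s=p[130:330,150:310] if n=="scene" else p[150:330,170:330]
    cv2.imwrite(f"pics/{n}0c.png",cv2.resize(s,None,fx=3.5,fy=3,interpolation=cv2.INTER_CUBIC) if 0 else cv2.resize(s,None,fx=3,fy=3,interpolation=cv2.INTER_CUBIC))
E
```

```text
scene r [457 130  15  12  80] [464.2 136. ] med [ 721.2 -156.6  343.7] p5 [ 709.4 -161.1  339.8] p95 [ 737.3 -151.3  344.9]
scene r [350 229   5  15  37] [352. 236.] med [ 530.1 -158.4  257.2] p5 [ 529.4 -160.3  245.3] p95 [ 532.2 -156.5  267.3]
scene r [226 239  19  27 360] [234.8 252.8] med [456.6  21.3  88.4] p5 [448.8  16.6  65.1] p95 [469.5  35.7 107.1]
scene b [192 138  25  35 193] [200.9 151.1] med [536.9 291.6 109.8] p5 [515.4 284.4  76.5] p95 [576.7 302.2 122. ]
scene b [254 264  19  29 383] [263.1 279.4] med [464.3 -52.9  89.9] p5 [457.8 -58.9  65.4] p95 [477.8 -39.7 107. ]
side r [279 175  10  19 104] [283.8 183.9] med [462.   38.2  88.2] p5 [452.2  24.8  64.5] p95 [470.   41.5 104.9]
side b [280 159   8  14  58] [283.7 164. ] med [471.1 -37.7 101.4] p5 [465.1 -53.1  77.6] p95 [479.3 -34.8 105.4]
side b [196 241  41  11 145] [216.8 245. ] med [557.6 301.5 115. ] p5 [530.5 294.9 103.1] p95 [591.  311.1 120.6]
```

View pics/scene0c.png

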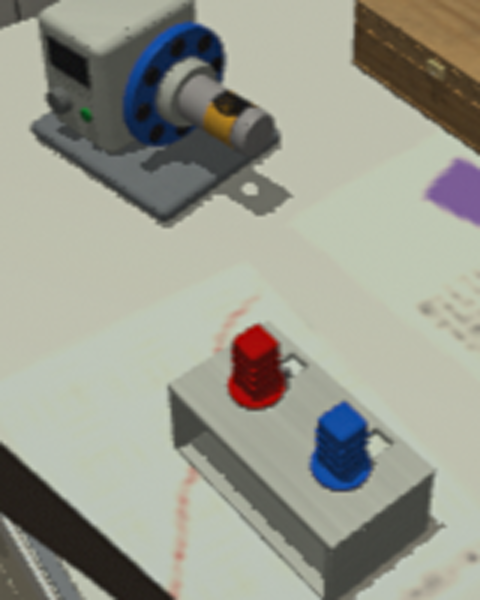

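View pics/side0c.png

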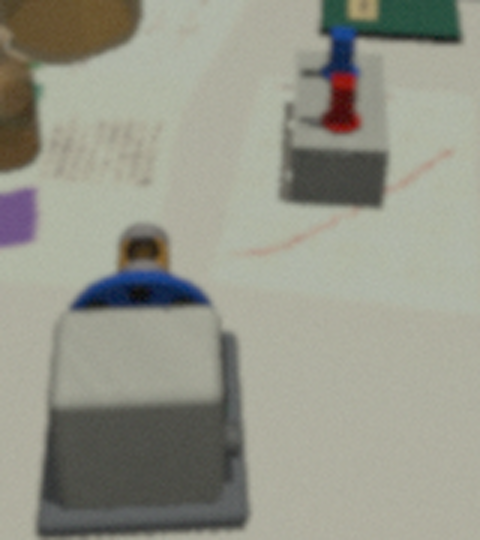

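Crops show the clip's bow slot on the +x world side of the rack. The hole is the dark spot on the orange band, at about scene pixel (227,165). Next I estimate the pin axis and hole.

Run:
```python
from h import *
n="scene"
p=cv2.imread(f"pics/{n}0.png"); d=np.load(f"pics/{n}0.npy"); c=manip.calibration(n);K,T=c["intrinsics"],c["extrinsics"]
print("hole",ray(227,165,90,K,T).round(1))
m=np.zeros(d.shape,np.uint8); m[135:185,190:250]=1
P,uv=pts(m,d,K,T)
# pin top strip
s=(P[:,2]>80)&(P[:,2]<97)
for q in np.c_[P[s],uv[s]][::6].round(0).astype(int): print(q.tolist(),end=' ')
# disc
_,b=masks(p); b[:, 226:]=0
Q,_=pts(cv2.erode(b,np.ones((2,2))),d,K,T)
Q=Q[np.abs(Q-np.median(Q,0)).max(1)<60]
cc=Q.mean(0);w=np.linalg.svd(Q-cc)[2][2];print("\ndisc",cc.round(1),w.round(3),len(Q))
n="side";d=np.load(f"pics/{n}0.npy"); c=manip.calibration(n);K,T=c["intrinsics"],c["extrinsics"]
m=np.ones(d.shape,np.uint8);P,uv=pts(m,d,K,T)
for y in range(205,262,6): print(y,[P[(uv[:,0]==u)&(uv[:,1]==y)].round(0).astype(int).ravel().tolist() for u in (208,213,218,223,228)])
# rack: top plate
n="scene";d=np.load(f"pics/{n}0.npy"); c=manip.calibration(n);K,T=c["intrinsics"],c["extrinsics"]
P,uv=pts(m,d,K,T);s=(abs(P[:,2]-62)<5)&(abs(P[:,0]-460)<90)&(abs(P[:,1]+10)<110)
print("rack",cv2.minAreaRect(P[s][:,:2].astype(np.float32)))
```

```text
hole [573.3 237.2  90. ]
[601, 335, 97, 215, 136] [601, 303, 94, 222, 144] [605, 306, 88, 223, 145] [595, 302, 92, 220, 146] [580, 300, 96, 215, 147] [598, 304, 86, 221, 147] [577, 298, 96, 214, 148] [596, 305, 83, 220, 148] [579, 298, 92, 215, 149] [602, 301, 80, 223, 149] [589, 302, 83, 218, 150] [562, 294, 96, 209, 151] [530, 315, 93, 192, 152] [576, 283, 94, 217, 152] [530, 314, 91, 192, 153] [567, 282, 96, 214, 153] [584, 284, 88, 220, 153] [548, 293, 95, 204, 154] [566, 280, 95, 214, 154] [585, 287, 82, 220, 154] [549, 290, 93, 205, 155] [558, 279, 97, 211, 155] [574, 280, 89, 217, 155] [530, 317, 81, 192, 156] [550, 286, 93, 206, 156] [564, 281, 90, 213, 156] [578, 275, 87, 220, 156] [541, 289, 92, 202, 157] [551, 279, 94, 208, 157] [565, 278, 89, 214, 157] [576, 272, 88, 220, 157] [530, 287, 95, 198, 158] [545, 288, 88, 204, 158] [555, 279, 89, 210, 158] [566, 271, 90, 216, 158] [576, 263, 91, 222, 158] [526, 283, 97, 197, 159] [542, 287, 87, 203, 159] [552, 278, 89, 209, 159] [564, 268, 90, 216, 159] [575, 260, 91, 222, 159] [520, 286, 95, 194, 160] [535, 287, 87, 200, 160] 
[... 1713 characters left out ...]
[626, 115, -4], [613, 115, -2], [601, 110, -4], [588, 111, -1]]
229 [[631, 140, -3], [588, 232, 87], [579, 228, 85], [569, 225, 84], [583, 133, 0]]
235 [[625, 162, -1], [586, 243, 80], [578, 233, 72], [564, 242, 84], [578, 153, -1]]
241 [[578, 298, 117], [568, 298, 119], [558, 298, 121], [550, 294, 119], [573, 172, -2]]
247 [[575, 308, 111], [566, 306, 111], [557, 303, 110], [549, 300, 108], [539, 299, 110]]
253 [[569, 329, 118], [560, 327, 117], [551, 327, 119], [542, 323, 117], [533, 322, 118]]
259 [[564, 345, 119], [556, 341, 118], [547, 340, 118], [538, 338, 118], [530, 336, 118]]
rack ((466.52105712890625, -7.9728851318359375), (82.61537170410156, 152.73284912109375), 7.084770679473877)
```

Run:
```python
from h import *
for n in ("scene","side"):
    d=np.load(f"pics/{n}0.npy"); c=manip.calibration(n);K,T=c["intrinsics"],c["extrinsics"]
    P,uv=pts(np.ones(d.shape),d,K,T)
    s=(P[:,2]>130)&(P[:,0]>200)&(P[:,0]<700)&(P[:,1]>-550)&(P[:,1]<400)
    g=np.unique(np.c_[(P[s,0]//60)*60,(P[s,1]//60)*60],axis=0,return_inverse=True)
    for i,k in enumerate(g[0]):
        j=g[1].ravel()==i
        if j.sum()>8: print(n,k.tolist(),int(P[s][j,2].max()),int(j.sum()),end='; ')
    print()
```

```text
scene [480.0, -180.0] 344 403; scene [540.0, -180.0] 344 457; scene [600.0, -180.0] 330 404; scene [660.0, -240.0] 197 293; scene [660.0, -180.0] 332 1356; 
side [180.0, -600.0] 344 57; side [180.0, -540.0] 436 131; side [180.0, -480.0] 440 167; side [420.0, -480.0] 150 68; side [420.0, -420.0] 150 77; side [480.0, -180.0] 341 79; side [540.0, -180.0] 341 165; side [600.0, -180.0] 328 125; side [660.0, -240.0] 179 13; side [660.0, -180.0] 330 265;
```

```bash
python3 -m handwheel '0.014 0.046 0 0 0 8 1; 0.028 0.092 0 0 0 16 1; 0.042 0.138 0 0 0 24 1; 0.056 0.184 0 0 0 32 1; 0.070 0.230 0 0 0 40 1' 30
```

```text
time_s: 0.65
tcp_pos: [250.3, -261.2, 403.9]
orientation: [-3.14, -0.0, 1.054]
wrist_force: [1.2, -0.4, -0.1]
finger_gap: 85.4
```

```bash
python3 -m handwheel '0.010 0.046 0 0 0 8 1; 0.022 0.092 0 0 0 16 1; 0.034 0.138 0 0 0 24 1; 0.052 0.184 0 0 0 32 1; 0.085 0.220 0 0 0 36.6 1'; python3 -m handwheel '0.03 0.035 0 0 0 0 1; 0.06 0.06 0 0 0 0 1; 0.1 0.065 0 0 0 0 1; 0.12 0.065 0 0 0 0 1; 0.12 0.065 0 0 0 0 1'
python3 - <<'E'
from h import *
p,d,K,T=look("wrist","w1")
np.savez("pics/w1.npz",p=p,d=d,K=K,T=T)
print(manip.sense()["tcp_pos"],manip.sense()["orientation"])
E
```

```text
time_s: 1.15
tcp_pos: [334.0, -38.8, 404.4]
orientation: [3.142, 0.0, 1.698]
wrist_force: [1.4, -1.9, -0.3]
finger_gap: 85.4
time_s: 1.65
tcp_pos: [456.0, 26.8, 403.3]
orientation: [-3.14, 0.0, 1.699]
wrist_force: [-0.6, -0.5, 0.1]
finger_gap: 85.5
[454.62703034  26.4112788  403.5342338 ] [-3.13944047e+00  1.11243014e-04  1.69799486e+00]
```

View pics/w1.png

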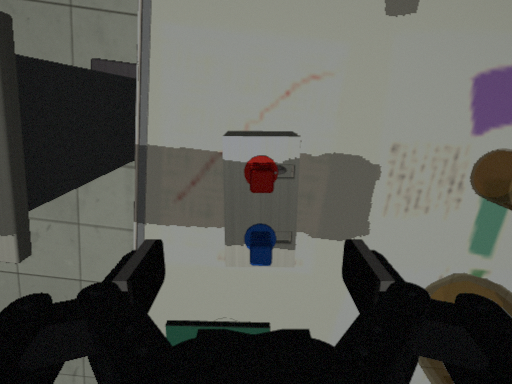

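The wrist view has the rack nearly square to the image: red grip top at (262,185), its collar at (260,170), blue at (260,245). The slots run to the right (world +x). Now I refine the grip positions and yaw.

Run:
```python
from h import *
f=np.load("pics/w1.npz");p,d,K,T=[f[k] for k in "pdKT"]
for nm,m in zip("rb",masks(p)):
    k,lab,st,ce=cv2.connectedComponentsWithStats(m)
    i=1+np.argmax(st[1:,4]*(ce[1:,0]>200)*(ce[1:,0]<320))
    P,uv=pts(lab==i,d,K,T)
    top=P[:,2]>99; col=(P[:,2]<76)
    print(nm,st[i],top.sum(),"top",P[top].mean(0).round(1),"rect",[np.round(x,1) for x in cv2.minAreaRect(P[top][:,:2].astype(np.float32))],"topray",ray(*uv[top].mean(0),106,K,T).round(1))
    c=P[col]; print("  col z",np.median(c[:,2]).round(1),"circ",[np.round(x,1) for x in cv2.minEnclosingCircle(np.array([ray(u,v,66,K,T)[:2] for u,v in uv[col]],np.float32))])
    # edges at collar widest
    a=ray(st[i,0],170 if nm=='r' else 240,66,K,T);b=ray(st[i,0]+st[i,2],170 if nm=='r' else 240,66,K,T);print("  mid",((a+b)/2).round(1),np.linalg.norm(a-b).round(1))
# rack right/left edges in image at z=62: use depth mask
P,uv=pts(np.ones(d.shape),d,K,T);s=(abs(P[:,2]-62)<6)&(abs(P[:,0]-460)<70)&(abs(P[:,1]+10)<95)
print("rack",cv2.minAreaRect(P[s][:,:2].astype(np.float32)))
# scene rays
n="scene";q=cv2.imread(f"pics/{n}0.png");c=manip.calibration(n)
dd=np.load("pics/scene0.npy")
for nm,m in zip("rb",masks(q)):
    P,uv=pts(m,dd,c["intrinsics"],c["extrinsics"]);s=(P[:,2]>55)&(P[:,2]<115)&(P[:,1]<100)&(abs(P[:,0]-460)<60)
    t=s&(P[:,2]>102); print("scene top",nm,t.sum(),P[t].mean(0).round(1))
```

```text
r [252 170  20  23 392] 392 top [463.7  29.4 106. ] rect [array([463.9,  29.4]), array([17.6, 20.6]), np.float64(7.2)] topray [463.7  29.4 106. ]
  return _methods._mean(a, axis=axis, dtype=dtype,
  ret = ret.dtype.type(ret / rcount)
Traceback (most recent call last):
cv2.error: OpenCV(4.12.0) /io/opencv/modules/imgproc/src/shapedescr.cpp:201: error: (-215:Assertion failed) count >= 0 && (depth == CV_32F || depth == CV_32S) in function 'minEnclosingCircle'
```

```bash
python3 -m handwheel '0.005 0.001 -0.04 0 0 0 1; 0.009 0.003 -0.08 0 0 0 1; 0.009 0.003 -0.12 0 0 0 1; 0.009 0.003 -0.145 0 0 0 1; 0.009 0.003 -0.150 0 0 0 1' 30
python3 - <<'E'
from h import *
p,d,K,T=look("wrist","w2"); s=manip.sense(); print(s["tcp_pos"],s["orientation"],s["wrist_force"])
m,_=masks(p);P,uv=pts(m,d,K,T);t=(P[:,2]>99)&(P[:,2]<112)&(np.hypot(P[:,0]-463,P[:,1]-29)<25)
print(P[t].mean(0).round(1),[np.round(x,1) for x in cv2.minAreaRect(P[t][:,:2].astype(np.float32))])
E
```

```text
time_s: 2.2
tcp_pos: [461.1, 28.9, 250.9]
orientation: [-3.134, -0.0, 1.697]
wrist_force: [0.6, 0.5, -0.6]
finger_gap: 85.2
[461.83129588  29.02737383 252.01056188] [-3.13571507e+00 -1.40364720e-04  1.69739512e+00] [-1.20305601 -0.26719566  0.24075483]
[463.9  29.6 106.1] [array([463.7,  29.3]), array([19.8, 20.6]), np.float64(9.1)]
```

View pics/w2.png

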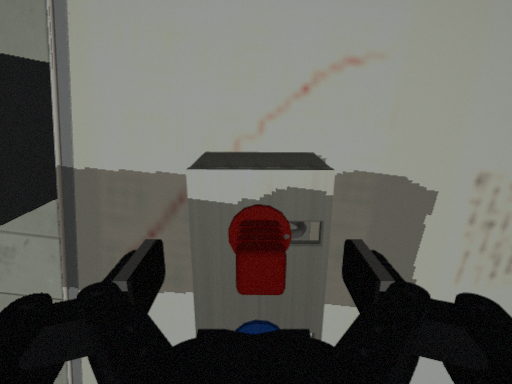

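The grip's front face is centred at column 261 against the finger mid-line at 253, about 2 mm off. I correct that, go down the last 8 mm and close.

```bash
python3 -m handwheel '0.002 0 -0.008 0 0 0 1; 0.002 0 -0.008 0 0 0 0; 0.002 0 -0.008 0 0 0 0; 0.002 0 -0.008 0 0 0 0; 0.002 0 -0.008 0 0 0 0' 50;python3 -m handwheel '0 0 0 0 0 0 0; 0 0 0 0 0 0 0; 0 0 0 0 0 0 0'
```

```text
time_s: 2.75
tcp_pos: [464.1, 29.0, 244.6]
orientation: [-3.137, -0.0, 1.697]
wrist_force: [-0.4, 0.5, 0.9]
finger_gap: 28.0
time_s: 3.05
tcp_pos: [464.2, 29.1, 244.8]
orientation: [-3.137, -0.0, 1.697]
wrist_force: [0.7, 0.6, 0.1]
finger_gap: 21.6
```

```bash
python3 -m handwheel '0 0 0.02 0 0 0 0; 0 0 0.05 0 0 0 0; 0 0 0.085 0 0 0 0; 0 0 0.12 0 0 0 0; 0 0 0.15 0 0 0 0'
python3 - <<'E'
from h import *
p,d,K,T=look("wrist","w3"); s=manip.sense(); print(s["tcp_pos"],s["orientation"],s["wrist_force"],s["finger_gap"])
p,d,K,T=look("scene","s3")
cv2.imwrite("pics/s3c.png",cv2.resize(p[100:330,140:400],None,fx=3,fy=2.6 if 0 else 2.5))
E
```

```text
time_s: 3.55
tcp_pos: [464.0, 29.1, 396.5]
orientation: [-3.138, -0.0, 1.697]
wrist_force: [0.4, 0.1, -0.8]
finger_gap: 21.5
[464.59578889  29.10089911 401.16449423] [3.13903525e+00 3.78622969e-04 1.69744150e+00] [2.13200355 0.04340454 3.07609915] 21.13145188639383
```

View pics/w3.png

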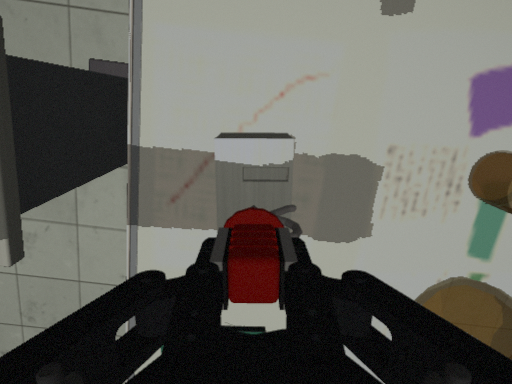

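View pics/s3c.png

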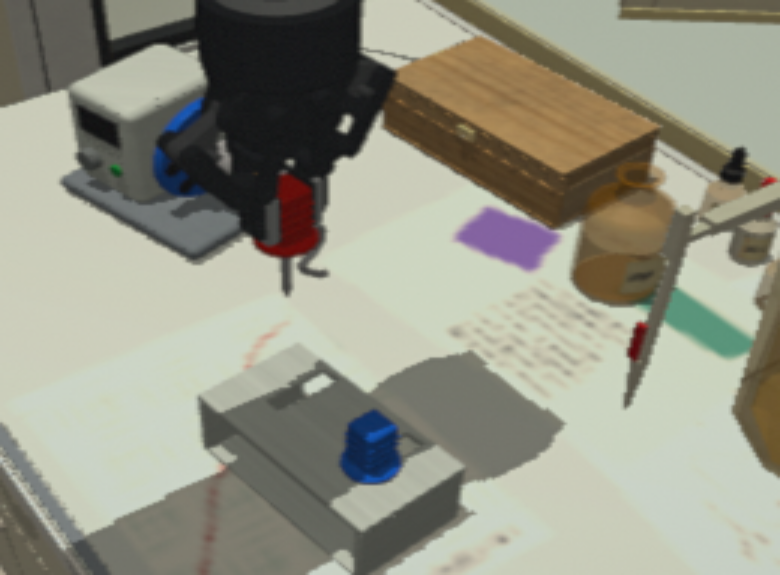

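The clip is held upright in the jaws, bow towards +x, and the blue pin is still in the rack. Next I move to where the wrist camera looks onto the axle pin.

```bash
python3 -m handwheel '0.022 0.025 0 0 0 1 0; 0.05 0.058 0 0 0 3 0; 0.08 0.092 0 0 0 5 0; 0.108 0.124 0 0 0 6 0; 0.12 0.137 0 0 0 6 0';  python3 -m handwheel '0 0 0 0 0 0 0; 0 0 0 0 0 0 0'
python3 - <<'E'
from h import *
print(manip.sense()["tcp_pos"],manip.sense()["orientation"])
p,d,K,T=look("wrist","w4")
np.savez("pics/w4.npz",p=p,d=d,K=K,T=T)
E
```

```text
time_s: 4.15
tcp_pos: [586.6, 168.8, 396.6]
orientation: [3.141, -0.0, 1.805]
wrist_force: [0.9, -0.5, -0.6]
finger_gap: 21.4
time_s: 4.35
tcp_pos: [586.5, 168.9, 394.8]
orientation: [-3.139, 0.0, 1.805]
wrist_force: [0.2, -0.7, -0.2]
finger_gap: 21.3
[586.53309212 168.94417699 394.8275573 ] [-3.13890090e+00  2.24878518e-04  1.80525910e+00]
```

View pics/w4.png

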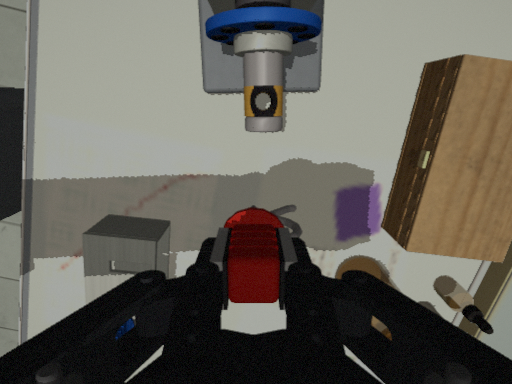

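Run:
```python
from h import *
f=np.load("pics/w4.npz");p,d,K,T=[f[k] for k in "pdKT"]
cv2.imwrite("pics/w4c.png",cv2.resize(p[0:140,190:340],None,fx=4,fy=4,interpolation=cv2.INTER_CUBIC))
h=cv2.cvtColor(p,cv2.COLOR_BGR2HSV)
yel=((h[...,0]>12)&(h[...,0]<32)&(h[...,1]>120)&(h[...,2]>90)).astype(np.uint8); yel[:,:230]=0;yel[:,300:]=0;yel[:75]=0;yel[130:]=0
v,u=np.nonzero(yel);print("yel",u.min(),u.max(),v.min(),v.max())
sub=np.zeros_like(yel);sub[80:122,240:288]=1
dark=((h[...,2]<60)&(sub>0)).astype(np.uint8)
k,lab,st,ce=cv2.connectedComponentsWithStats(dark)
i=1+np.argmax(st[1:,4]);print("dark",st[i],ce[i])
cn=max(cv2.findContours(dark,cv2.RETR_EXTERNAL,cv2.CHAIN_APPROX_NONE)[0],key=len);print(cv2.fitEllipse(cn))
(e,_,_)=cv2.fitEllipse(cn);H=ray(e[0],e[1],88,K,T);print("hole z88",H.round(1), "z90",ray(e[0],e[1],90,K,T).round(1))
# bright hole floor
P,uv=pts(sub,d,K,T);b=P[:,2]<20
print("through",b.sum(),uv[b].mean(0) if b.sum() else '')
# pin edges from depth per row: pts with z>70
for v in range(55,130,6):
    r=[u for u in range(232,300) if d[v,u]>0 and (lambda q:q[2]>68)(T[:3,:3]@(np.array([(u-K[0,2])/K[0,0],(v-K[1,2])/K[1,1],1])*d[v,u])+T[:3,3])]
    if r: 
        a=ray(r[0],v,74,K,T);b=ray(r[-1]+1,v,74,K,T);print(v,r[0],r[-1],((a+b)/2).round(1),np.linalg.norm(a-b).round(1))
P,uv=pts(np.ones(d.shape),d,K,T)
s=(P[:,2]>84)&(P[:,2]<93)&(abs(P[:,0]-573)<30)&(P[:,1]>210)&(P[:,1]<280);print("ztop",np.percentile(P[s,2],[50,90]),P[s].mean(0))
```

```text
yel 244 281 86 116
dark [251  86  26  31 498] [263.77911647 100.80722892]
((263.3851013183594, 100.83824920654297), (26.406084060668945, 33.353614807128906), 178.5164031982422)
hole z88 [578.6 241.3  88. ] z90 [578.5 241.3  90. ]
through 598 [264.14715719 101.09531773]
55 237 283 [567.1 278.7  74. ] 41.7
61 243 283 [570.9 274.6  74. ] 36.6
67 244 283 [572.5 269.8  74. ] 35.9
73 244 282 [573.3 264.9  74. ] 35.2
79 244 282 [574.5 259.9  74. ] 35.3
85 244 282 [575.8 254.9  74. ] 35.5
91 244 282 [577.  249.9  74. ] 35.7
97 244 282 [578.3 244.8  74. ] 35.9
103 244 282 [579.6 239.6  74. ] 36.1
109 245 282 [581.3 234.5  74. ] 35.4
115 245 282 [582.6 229.3  74. ] 35.5
121 245 282 [583.9 223.9  74. ] 35.7
127 245 282 [585.3 218.6  74. ] 35.9
ztop [87.69818006 90.11500273] [575.47409021 251.46846703  87.5974236 ]
```

View pics/w4c.png

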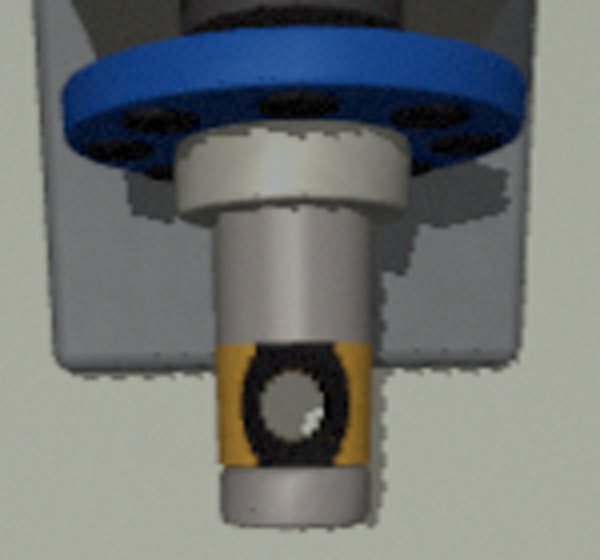

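The hole shows at wrist pixel (263,101), right through the pin, so it is about (578.6, 241.3). The pin's midline runs at 14.5°, so the tool needs about +1° of yaw. I check the clip's offset in the hand from the same picture.

Run:
```python
from h import *
f=np.load("pics/w4.npz");p,d,K,T=[f[k] for k in "pdKT"]
m,_=masks(p);m[:,:200]=0;m[:,310:]=0;m[:195]=0
P,uv=pts(m,d,K,T)
print(np.percentile(P[:,2],[2,25,50,75,98]).round(1))
tcp=np.array([586.5,168.9,394.8]);a=np.radians(13.4);ex=np.array([np.cos(a),np.sin(a)]);ey=np.array([-np.sin(a),np.cos(a)])
for lo,hi in((200,226),(226,242),(242,256),(256,275)):
    s=(P[:,2]>lo)&(P[:,2]<=hi)
    if s.sum()>10:
        q=P[s][:,:2]-tcp[:2];x=q@ex;y=q@ey
        print(lo,s.sum(),"x",np.percentile(x,[1,50,99]).round(1),"y",np.percentile(y,[1,50,99]).round(1),"z",np.median(P[s,2]).round(1),"rows",uv[s][:,1].min(),uv[s][:,1].max())
```

```text
[215.3 245.4 255.8 256.3 257.1]
200 652 x [-14.1   0.3  14.6] y [ 7.6 12.3 17.3] z 216.1 rows 209 227
226 46 x [-9.9  8.3 11. ] y [ 9.5 10.7 11.5] z 233.3 rows 231 241
242 1042 x [-9.6  0.4 10.5] y [-9.9  2.1 10.8] z 255.6 rows 246 302
256 1116 x [-8.5  0.4  9.6] y [-8.6  0.7 10. ] z 256.4 rows 260 302
```

```bash
python3 -m handwheel '-0.002 0.018 0 0 0 1 0; -0.005 0.042 0 0 0 1 0; -0.008 0.062 0 0 0 1 0; -0.008 0.072 0 0 0 1 0; -0.008 0.072 0 0 0 1 0';  python3 -m handwheel '0 0 -0.02 0 0 0 0; 0 0 -0.042 0 0 0 0; 0 0 -0.060 0 0 0 0; 0 0 -0.060 0 0 0 0;0 0 -0.060 0 0 0 0'
python3 - <<'E'
from h import *
s=manip.sense();print(s["tcp_pos"],s["orientation"],s["wrist_force"])
p,d,K,T=look("wrist","w5"); np.savez("pics/w5.npz",p=p,d=d,K=K,T=T)
p,d,K,T=look("scene","s5"); np.savez("pics/s5.npz",p=p,d=d,K=K,T=T)
p2,d,K,T=look("side","d5"); np.savez("pics/d5.npz",p=p2,d=d,K=K,T=T)
a=cv2.resize(p[100:200,170:270],(400,400),interpolation=cv2.INTER_CUBIC);b=cv2.resize(p2[150:250,165:265],(400,400),interpolation=cv2.INTER_CUBIC)
cv2.imwrite("pics/c5.png",np.hstack([a,b]))
E
```

```text
time_s: 4.9
tcp_pos: [577.6, 241.2, 395.8]
orientation: [-3.14, 0.0, 1.824]
wrist_force: [0.5, 0.4, -0.8]
finger_gap: 21.2
time_s: 5.4
tcp_pos: [577.6, 240.4, 336.2]
orientation: [-3.14, 0.0, 1.823]
wrist_force: [0.6, 0.1, 0.5]
finger_gap: 21.2
[577.56995006 240.40534256 336.2189972 ] [-3.13972590e+00  4.18053506e-04  1.82281317e+00] [0.61614832 0.08702864 0.51683462]
```

View pics/c5.png

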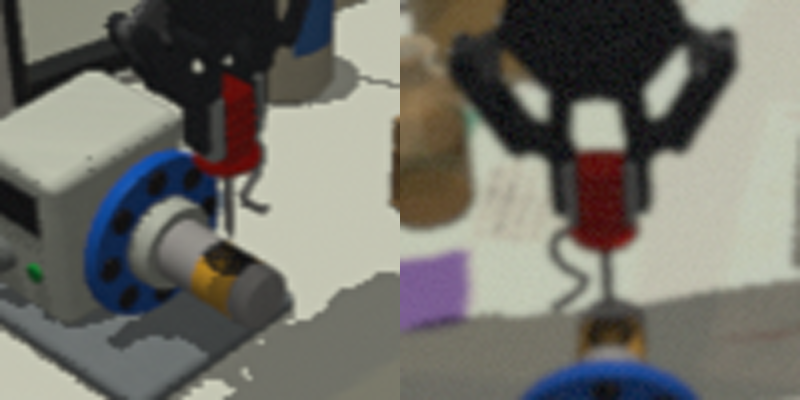

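View pics/w5.png

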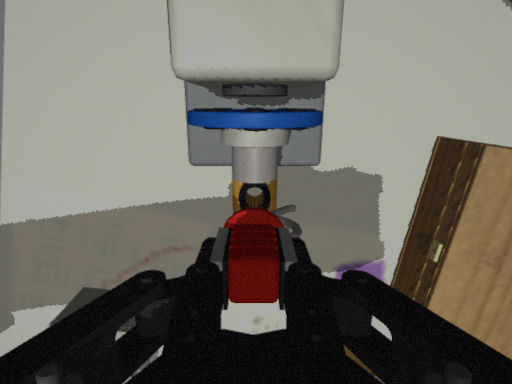

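Scene crop: the leg tip is at about (227.5,158), directly above the hole mouth. Side crop: the leg is in line with the band, and the bow points across the pin. Alignment is good to about 1 mm, so I start the insertion gently.

```bash
python3 -m handwheel '0.001 0 -0.005 0 0 0 0; 0.001 0 -0.010 0 0 0 0; 0.001 0 -0.015 0 0 0 0; 0.001 0 -0.020 0 0 0 0; 0.001 0 -0.025 0 0 0 0';  python3 -m handwheel '0 0 -0.005 0 0 0 0; 0 0 -0.010 0 0 0 0; 0 0 -0.010 0 0 0 0'
```

```text
time_s: 6.05
tcp_pos: [578.9, 241.0, 311.6]
orientation: [3.141, -0.0, 1.823]
wrist_force: [-0.6, 0.4, -1.0]
finger_gap: 21.3
time_s: 6.35
tcp_pos: [579.2, 241.1, 301.3]
orientation: [3.14, 0.0, 1.823]
wrist_force: [3.4, 0.8, -0.0]
finger_gap: 21.5
```

```bash
python3 -m handwheel '0 0 -0.005 0 0 0 0; 0 0 -0.010 0 0 0 0; 0 0 -0.015 0 0 0 0; 0 0 -0.015 0 0 0 0'
python3 - <<'E'
from h import *
s=manip.sense();print(s["tcp_pos"],s["orientation"],s["wrist_force"])
p,d,K,T=look("scene","s6")
p2,d,K,T=look("side","d6")
a=cv2.resize(p[100:200,170:270],(400,400),interpolation=cv2.INTER_CUBIC);b=cv2.resize(p2[150:250,165:265],(400,400),interpolation=cv2.INTER_CUBIC)
cv2.imwrite("pics/c6.png",np.hstack([a,b]))
E
```

```text
time_s: 6.75
tcp_pos: [580.3, 241.3, 285.9]
orientation: [3.137, 0.0, 1.823]
wrist_force: [7.6, 2.2, -3.2]
finger_gap: 21.2
[580.30094991 241.30175186 285.93409111] [3.13730252e+00 1.61114137e-04 1.82308344e+00] [ 7.61206517  2.19423097 -3.17442811]
```

View pics/c6.png

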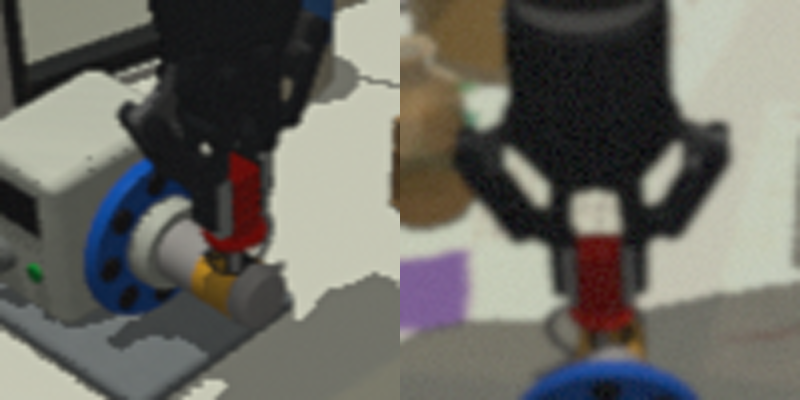

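The leg is in the hole, with the bow spreading over the pin's far side; 13 mm remain. I keep pushing.

```bash
python3 -m handwheel '-0.001 0 -0.004 0 0 0 0; -0.001 0 -0.008 0 0 0 0; -0.001 0 -0.012 0 0 0 0; -0.001 0 -0.014 0 0 0 0; -0.001 0 -0.014 0 0 0 0'
python3 - <<'E'
from h import *
s=manip.sense();print(s["tcp_pos"],s["orientation"],s["wrist_force"])
p,d,K,T=look("scene","s7")
p2,d,K,T=look("side","d7")
w,dw,K,T=look("wrist","w7")
a=cv2.resize(p[100:200,170:270],(400,400),interpolation=cv2.INTER_CUBIC);b=cv2.resize(p2[150:250,165:265],(400,400),interpolation=cv2.INTER_CUBIC)
cv2.imwrite("pics/c7.png",np.hstack([a,b]))
m,_=masks(w);m[:,:200]=0;m[:,310:]=0;m[:195]=0
P,uv=pts(m,dw,K,T);print("top z",np.percentile(P[:,2],[3,60,90]))
E
```

```text
time_s: 7.35
tcp_pos: [579.6, 241.4, 272.6]
orientation: [3.136, 0.0, 1.823]
wrist_force: [2.7, -0.4, 4.1]
finger_gap: 21.6
[579.56940613 241.37422507 272.6173869 ] [3.13595386e+00 1.29400458e-04 1.82301684e+00] [ 2.65558608 -0.38295805  4.08515612]
top z [ 93.25066072 133.68067568 134.42340682]
```

View pics/c7.png

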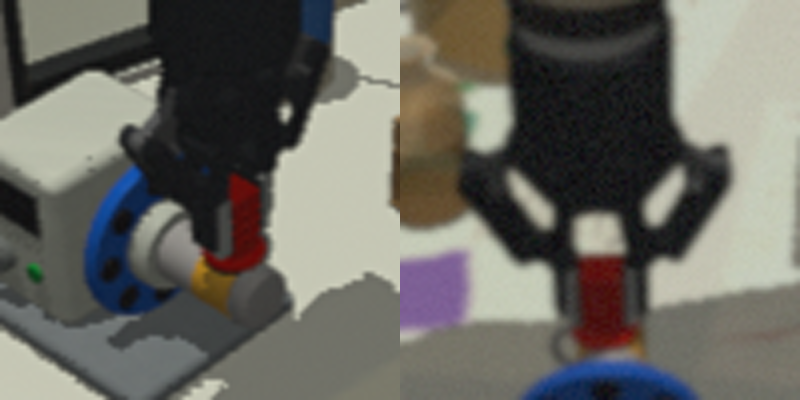

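Grip top is at z≈134, which is home height, and the collar sits on the pin. I press 2 mm further to confirm that the force rises.

```bash
python3 -m handwheel '0 0 -0.001 0 0 0 0; 0 0 -0.002 0 0 0 0; 0 0 -0.002 0 0 0 0'
```

```text
time_s: 7.8
tcp_pos: [579.4, 241.3, 272.5]
orientation: [3.134, -0.0, 1.823]
wrist_force: [-1.6, -0.4, 13.2]
finger_gap: 21.6
```

```bash
python3 -m handwheel '0 0 0.001 0 0 0 0.6; 0 0 0.001 0 0 0 0.6; 0 0 0.001 0 0 0 0.6; 0 0 0.001 0 0 0 0.6; 0 0 0.001 0 0 0 0.6'
python3 -m handwheel '0 0 0.01 0 0 0 0.6; 0 0 0.03 0 0 0 0.6; 0 0 0.06 0 0 0 0.6; 0 0 0.1 0 0 0 0.6; 0 0 0.14 0 0 0 0.6'
python3 -m handwheel '0 -0.03 0 0 0 0 0.6; 0.005 -0.07 0 0 0 0 0.6; 0.005 -0.09 0 0 0 0 0.6; 0.005 -0.09 0 0 0 0 0.6'
python3 - <<'E'
from h import *
p,d,K,T=look("scene","s8")
p2,d2,K2,T2=look("side","d8")
w,dw,Kw,Tw=look("wrist","w8")
a=cv2.resize(p[100:200,170:270],(400,400),interpolation=cv2.INTER_CUBIC);b=cv2.resize(p2[150:250,165:265],(400,400),interpolation=cv2.INTER_CUBIC)
cv2.imwrite("pics/c8.png",np.hstack([a,b]));cv2.imwrite("pics/w8c.png",cv2.resize(w[20:200,180:360],(720,600),interpolation=cv2.INTER_CUBIC))
for nm,m,d_,k_,t_ in (("scene",masks(p)[0],d,K,T),("wrist",masks(w)[0],dw,Kw,Tw)):
    P,uv=pts(m,d_,k_,t_);s=(np.hypot(P[:,0]-579,P[:,1]-241)<30)
    t=s&(P[:,2]>128); print(nm,s.sum(),np.percentile(P[s,2],[2,98]).round(1),P[t].mean(0).round(1),[np.round(x,1) for x in cv2.minAreaRect(P[t][:,:2].astype(np.float32))])
E
```

```text
time_s: 8.3
tcp_pos: [579.2, 241.3, 272.9]
orientation: [3.136, 0.0, 1.823]
wrist_force: [0.2, 0.1, -0.2]
finger_gap: 51.3
time_s: 8.8
tcp_pos: [578.9, 241.1, 414.7]
orientation: [3.136, 0.0, 1.823]
wrist_force: [0.9, 0.1, -0.1]
finger_gap: 51.1
time_s: 9.2
tcp_pos: [583.8, 148.8, 415.9]
orientation: [3.135, 0.001, 1.82]
wrist_force: [-0.1, 0.2, -0.3]
finger_gap: 51.4
scene 266 [ 92.3 135.2] [575.8 238.4 132.9] [array([577.3, 239.9]), array([20. , 22.6]), np.float64(6.4)]
wrist 1167 [ 92.6 135.3] [581.  241.6 133.7] [array([581.5, 241.9]), array([21.5, 21. ]), np.float64(14.5)]
```

View pics/c8.png

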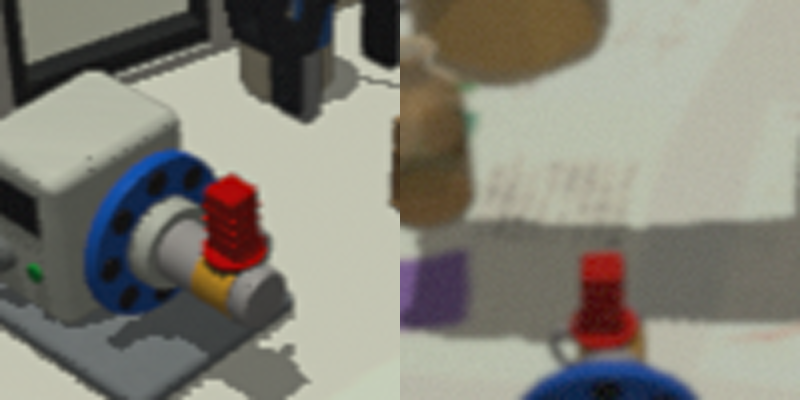

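View pics/w8c.png

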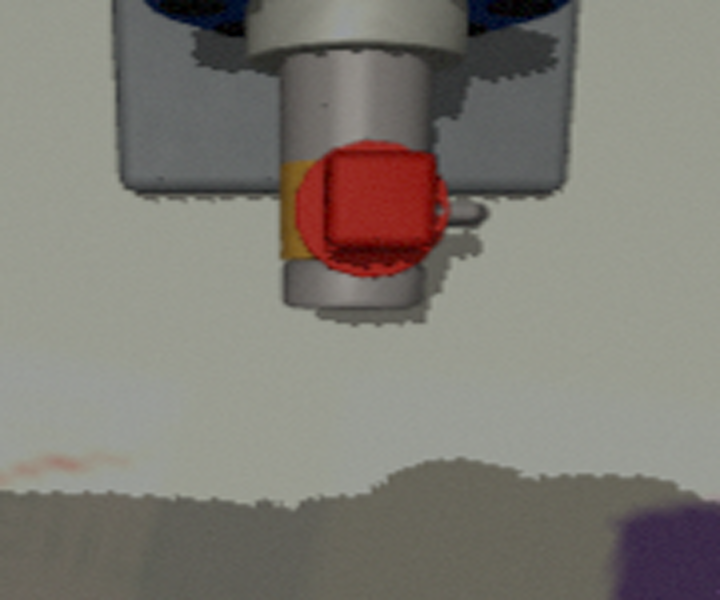

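View pics/s8.png

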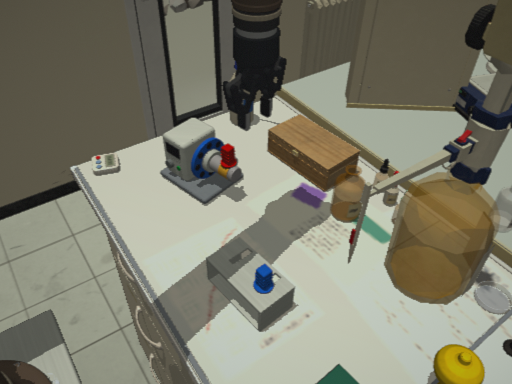

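The clip sits on the pin with its collar down, and the bow sticks out across the pin on the right (w8c, pixel 465,212). The blue pin is still in the rack at scene pixel (264,277). The sprung bow has drawn the clip a few mm towards its side, so I check for tilt and that it stays put.

```bash
python3 -m handwheel '0 -0.02 0 0 0 0 0.6; 0 -0.02 0 0 0 0 0.6; 0 -0.02 0 0 0 0 0.6; 0 -0.02 0 0 0 0 0.6; 0 -0.02 0 0 0 0 0.6'
python3 - <<'E'
from h import *
w,dw,Kw,Tw=look("wrist","w9")
m=masks(w)[0];P,uv=pts(m,dw,Kw,Tw);s=(np.hypot(P[:,0]-579,P[:,1]-241)<30)
t=P[s&(P[:,2]>130)];A=np.c_[t[:,:2]-t[:,:2].mean(0),np.ones(len(t))]
c=np.linalg.lstsq(A,t[:,2],rcond=None)[0];print("slope",c.round(3),t.mean(0).round(1),len(t))
q=P[s&(P[:,2]<100)];print("collar",q.mean(0).round(1),np.percentile(q,[1,99],axis=0).round(1))
A=np.c_[q[:,:2]-q[:,:2].mean(0),np.ones(len(q))];print("collar slope",np.linalg.lstsq(A,q[:,2],rcond=None)[0].round(3),len(q))
p2,d2,K2,T2=look("side","d9");cv2.imwrite("pics/d9c.png",cv2.resize(p2[200:245,195:240],(600,600),interpolation=cv2.INTER_CUBIC))
E
```

```text
time_s: 9.85
tcp_pos: [583.8, 132.2, 415.0]
orientation: [3.136, -0.0, 1.824]
wrist_force: [-0.1, -0.1, 0.3]
finger_gap: 51.3
slope [3.20000e-02 2.00000e-02 1.33684e+02] [580.8 241.2 133.7] 815
collar [577.9 234.1  93.5] [[564.6 224.5  82.7]
 [598.6 249.4  95.7]]
collar slope [6.4000e-02 7.0000e-03 9.3494e+01] 372
```

View pics/d9c.png

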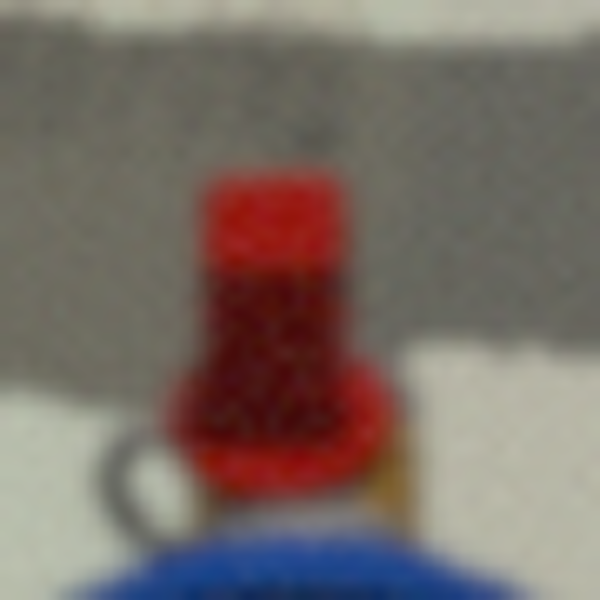

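Run:
```python
from station import manip
print(manip.hand_in()); print(manip.sense()["time_s"])
```

```text
the job is handed in; nothing more can be done
None
the job is handed in; nothing more can be done
```

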